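Wedge the rocking power supply

TASK

The small power supply on the desk rocks, because the foot under its corner with the orange pad is too short: first press the pad down with a fingertip to feel it rock, then let go and push the yellow wedge gently along the desk, thin end first, under that foot until the supply no longer rocks when you press the pad. Touch only: do not grip or lift the wedge or the supply, do not shove the supply along, and leave the solder spool, the screwdriver and the parts tray alone. Finish while still pressing firmly down on the orange pad, with the supply standing level and steady on the wedge.

Things in the scene. Friction and masses are not known exactly. Their poses are not given: they have to be found in the camera images.
- supply: bench power supply: flat grey box 180 (x) x 190 (y) x 50 mm on four black feet 18 mm across; underside 14, top 64 mm above the desk; about 1.9 kg. Origin at desk level under its centre. Blue face panel on its +x side. The foot under its -x, -y corner is too short: it rests level on the other three, and 1 to 2 N down on the pad tips it about the line through the two neighbouring feet
- pad: orange pad 40 x 40 x 3 mm fixed on the supply's top over the short foot, centred 66 mm to -x and 71 mm to -y of the supply's origin; own origin at the centre of its underside, 64 mm up. Press it straight down; to test, with 5 to 15 N. It sinks 4 to 8 mm if nothing is under the foot, under 1.5 mm once wedged
- pad_top (a point): centre of the upper face of the orange pad, 67 mm above the desk while the supply stands level
- foot_spot (a point): point at desk level on the short foot's axis, 75 mm to -x and 80 mm to -y of the supply's origin, 15 mm inside both sides. With the supply level, the short foot's underside is 5 to 9 mm above this point; the gap differs each time and is not told
- wedge: yellow wedge, 60 g, 110 (x) x 50 (y) mm, flat on the desk on the supply's -y side. Origin: centre of underside, +x to the thin end, which faces the foot roughly. Ramp rises from 2 mm at x = 55 to 18 mm at x = -35, then a heel 22 mm high; push its end face at x = -55. Slides with under 1 N; resists with several N once it bears on the foot; pushed much harder, the supply slides
- spool: bystander: copper solder spool, 52 mm across and 45 mm high, upright; origin at the centre of its underside
- driver: bystander: screwdriver 160 mm long lying along its x; origin below its middle
- parts_tray: bystander: clear open tray 80 x 60 x 25 mm; origin at the centre of its underside

How it is judged (in metres and radians):
On the way, in this order (a step that is already met when the one before it is completed fails the run):
1. the orange pad is pressed and the supply rocks (leans more than 1.4 degrees) (contact force between the fingers and pad above 0.5 N and angle between supply's own z axis and vertical above 0.025 rad), for 0.1 s.
2. the wedge lies under the short foot, thin end first (x of foot_spot in the frame of wedge between -0.03 and 0.052 m and y of foot_spot in the frame of wedge between -0.025 and 0.025 m), for 0.1 s.
At the end, for the whole second after the job is handed in: the fingers press the orange pad with more than 3.5 N and the supply still stands level (within 0.015 rad) and at rest, with the wedge under the short foot (foot axis over the wedge), untouched and at rest, and the supply within 25 mm of where it stood (all of step 2 and contact force between the fingers and pad above 3.5 N and angle between supply's own z axis and vertical below 0.015 rad and angular speed of supply below 0.05 rad/s and distance of supply from where it was at the start of the episode below 0.025 m and linear speed of wedge below 0.01 m/s and contact force between the fingers and wedge below 0.1 N); the arm keeps its last pose, push and grip.
It fails at once if the wedge is lifted or tipped up (height (world z) of wedge above 0.012 m or angle between wedge's own z axis and vertical above 0.3 rad).
It fails at once if the wedge is gripped or rammed (more than 25 N from the fingers) (contact force between the fingers and wedge above 25 N).
It fails at once if the supply is lifted, tipped over or shoved more than 25 mm (height (world z) of supply above 0.02 m or angle between supply's own z axis and vertical above 0.25 rad or distance of supply from where it was at the start of the episode above 0.025 m).
It fails at once if the spool, screwdriver or tray is disturbed (moved more than 15 mm) (distance of any of spool, driver, parts_tray from where it was at the start of the episode above 0.015 m).
It also fails if it takes over 48 s, if anything falls off the work surface, if the arm or the gripper's body presses on something with over 40 N, if the wrist force passes 120 N, or if a joint passes its speed limit or range.

ROBOT

A 7-joint arm with a two-finger parallel gripper is mounted at the origin on the work surface. World frame = base frame: x ahead of the robot, y to its left, z up, the work surface at z = 0. Lengths are in m, angles in degrees, forces in N, time in s.
With the tool pointing down it reaches from about 0.425 to 0.875 m from the base axis. Payload 4.7 kg.
Tool frame: the origin (TCP) lies midway between the tips of the shut fingers; the grasp point (between the pads) lies 19 mm behind it; z points along the fingers, y is the line along which they close (so a half turn about z gives the same grasp; the last joint's range is limited). The gripper opens to 87 mm and grips with 3 to 60 N. Pads are 19 mm wide; open, the fingers measure 117 mm over their backs; the gripper's body (75 mm by 190 mm) begins 51 mm behind the grasp point.
Start: joints at [69.506, 18.392, -4.016, 83.108, 1.295, 78.541, -3.26], TCP at [0.236, -0.606, 0.223] pointing down, gripper open.
Joint ranges: [-163.93, 163.93], [-17.29, 119.83], [-79.2, 71.16], [3.27, 140.29], [-89.18, 269.18], [5.43, 117.66], [-154.24, 154.24]. Speed limits (degrees/s): [147.25, 147.25, 180, 180, 180, 180, 180].

INTERFACE

Orientations are given as [roll, pitch, yaw] about the fixed x, y, z axes, in that order (R = Rz(yaw) Ry(pitch) Rx(roll)).
In Python, from cell import env, viewer, boxes_of, masks_of gives the robot as it stands. The module is installed in compiled form; this text tells all that it offers.
- The arm moves only by the tool apply_moves, never from a script. Its argument "moves" is a list of rows, each a list of 7 numbers: the shift along the tool's x, y, z scaled (see below), then the turn, a rotation vector about the tool's x, y, z scaled (see below), then the opening, from 0 (shut) to 1 (fully open). A call has 1 to 20 rows; each row is the pose to reach, as a shift and turn from the pose commanded when the call began, along the tool's axes at that moment; what a row does not reach only later rows make up. The controller multiplies each number of a shift by 0.2 m and each number of a turn by 1.5 rad. A row lasts 1/10 s, in which the tool goes at most 50 mm and 8.59 degrees, less where a joint would pass 70% of its speed; a pose out of reach is approached as far as the arm can. A call with a number of a shift or a turn outside -1 to 1 is refused whole. A call with a gripper value outside its range is refused whole. The fingers move at their own pace and stop on an object; "grip_force" is the grip in N (left out, the last holds). Time passes only in rows, so rows that repeat a pose let the fingers close. It gives the time, the measured TCP pose, the force, the opening and the grip force at its end, in the units of the state.
- env.get_obs(): the state, without advancing time (a new reading comes with each control period).
- viewer.read_camera(name): name is "scene" or "top" or "wrist"; returns the picture (480x640x3 uint8, red, green, blue); there is no depth.
- viewer.get_calibration(name): a dict with "fov_y" (degrees; the focal length in pixels is half the picture's height over the tangent of half this angle, whatever the lens; pixels are square), "cx", "cy" (the principal point, pixels), "position" and "orientation" of the camera in the world. Camera axes: x right, y up, looking along -z (the intrinsics and any distortion apply to the point x, -y, -z); pixel columns grow to the right and rows downward; lengths in m; the calibration is good to about 2 mm. The wrist camera is an equidistant fisheye: a pixel r from the principal point sees the ray r / f radians off the axis. A picture is of the moment at which its call begins: read the wrist's pose just before it. get_calibration takes no time and is no camera call; for the wrist camera it gives the pose at the moment of the call.
- env.sign_off(): hands the job in; it is judged then, once.
Trained networks look in the newest picture that a camera, given by its name, has taken for a name from the list of things; names that differ only in an ending like _2 or _b are one class to them, and where a whole thing is asked for, a point or a joint stands for the part that bears it (a point fixed in the world has none). Each returns a list of dicts, best first, with "conf" (0 to 1); they miss things now and then, are a little off and sometimes report something else, mostly with a low value. They report only what shows in the picture. A call takes as long as a camera call.
- boxes_of(camera, target): "location" ([column, row] in pixels, amid what is visible of it).
- masks_of(camera, target): "pixels" (480x640 bool, what is visible of it) and "location" ([column, row] in pixels, amid what is visible of it).
The state is a dict: "time_s": time; "qpos": joint angles; "joint_velocities": joint speeds; "effort": joint torques, N m; "tool_pos": TCP position; "tool_rot": TCP orientation; "force": force on the tool from outside, world axes, zero at the start; "wrist_torque": the same for the moment, N m; "grip_width": finger opening in m; "grasp_force": force on a finger pad.
Only numpy, scipy, OpenCV 4.12 (cv2) and the standard library are available. Lean on these libraries where they do the work, as an engineer would, in place of code of your own. Each camera call takes 0.05 s, during which the arm holds its last target. There are 200 camera calls.

## Working session

There is one attempt and no reset: what is moved stays moved. The work goes in short steps, Python scripts to look and compute and a tool call to move; the robot and the scene stay as the last step left them, time stands still between calls to the robot, and variables do not carry over. Pictures are saved under pics/ and viewed, at most 10 in all, crops included, and the job is handed in when it is done.

Besides the shell and the picture viewer there is one more tool, called after "Request:" as name(argument=value, ...) on one line, values as JSON. apply_moves: Moves the arm, as the interface text tells. Shifts and turns lie within -1 to 1; 1 stands for 0.2 m of shift or 1.5 rad of turn. Its arguments: {"type":"object","properties":{"moves":{"type":"array","items":{"type":"array","items":{"type":"number","minimum":-1,"maximum":1}}},"grip_force":{"type":"number"}},"required":["moves"]}

```bash
mkdir -p pics; cat > h.py <<'E'
import numpy as np,cv2
from scipy.spatial.transform import Rotation as R
from cell import env,viewer,boxes_of,masks_of
def Rm(o):
    o=np.array(o,float)
    if o.shape==(3,3): return o
    if o.size==4: raise SystemExit(('quat',o))
    return R.from_euler('xyz',o,degrees=True).as_matrix()
def ray(cal,px):
    f=240/np.tan(np.radians(cal['fov_y'])/2)
    d=np.array([(px[0]-cal['cx'])/f,-(px[1]-cal['cy'])/f,-1.])
    return np.array(cal['position']),Rm(cal['orientation'])@d
def onplane(cal,px,z):
    p,d=ray(cal,px); return p+d*(z-p[2])/d[2]
def proj(cal,P):
    f=240/np.tan(np.radians(cal['fov_y'])/2)
    q=(np.atleast_2d(P)-np.array(cal['position']))@Rm(cal['orientation'])
    return np.c_[cal['cx']+f*q[:,0]/-q[:,2],cal['cy']-f*q[:,1]/-q[:,2]]
E
python3 - <<'E'
from h import *
for c in['top','scene']:
    im=viewer.read_camera(c);cv2.imwrite(f'pics/{c}0.png',im[:,:,::-1]);cal=viewer.get_calibration(c);print(c,cal)
    for t,z in[('pad',.067),('supply',.064),('wedge',.01),('spool',.045),('driver',.01),('parts_tray',.01)]:
        for b in masks_of(c,t)[:2]:
            m=b['pixels'].astype(np.uint8);cn=max(cv2.findContours(m,0,2)[0],key=cv2.contourArea)
            bx=cv2.boxPoints(cv2.minAreaRect(cn))
            print(t,round(b['conf'],2),np.round(b['location']),onplane(cal,b['location'],z).round(3)[:2],[onplane(cal,q,z).round(3)[:2].tolist() for q in bx] if c=='top' else '')
print(env.get_obs())
E
```

```text
top {'fov_y': 51.78539985175522, 'cx': 316.628209487101, 'cy': 246.1330698120293, 'position': array([0.47548893, 0.10868156, 0.73139743]), 'orientation': array([  3.97563874,  -2.08290516, -89.27088402])}
pad 0.77 [389. 248.] [ 0.522 -0.013] [[0.536, 0.014], [0.547, -0.025], [0.509, -0.035], [0.498, 0.003]]
supply 0.58 [321. 214.] [0.566 0.079] [[0.636, 0.196], [0.692, 0.01], [0.505, -0.042], [0.452, 0.141]]
wedge 0.97 [467. 231.] [ 0.552 -0.139] [[0.547, -0.075], [0.601, -0.182], [0.554, -0.205], [0.501, -0.098]]
wedge 0.27 [386. 247.] [ 0.527 -0.019] [[0.54, 0.007], [0.553, -0.036], [0.511, -0.048], [0.498, -0.005]]
spool 0.63 [415. 149.] [ 0.665 -0.054] [[0.658, -0.017], [0.704, -0.061], [0.668, -0.097], [0.622, -0.052]]
driver 0.88 [218. 277.] [0.479 0.226] [[0.587, 0.263], [0.592, 0.236], [0.434, 0.204], [0.429, 0.231]]
parts_tray 0.71 [302. 345.] [0.383 0.103] [[0.419, 0.136], [0.426, 0.074], [0.34, 0.064], [0.333, 0.125]]
scene {'fov_y': 48.45930530493815, 'cx': 318.8560605944708, 'cy': 230.81384828168854, 'position': array([1.01668093, 0.23979038, 0.71935825]), 'orientation':
[... 298 characters left out ...]
s': 0.7, 'qpos': array([69.50518505, 18.38930752, -4.0172267 , 83.10483309,  1.29492298,
       78.54064386, -3.26049033]), 'joint_velocities': array([ 0.08726137,  0.00029988, -0.00610094, -0.09289446,  0.11137198,
       -0.0599427 ,  0.07626188]), 'effort': array([ 8.70881445e-05, -4.90938950e+01, -4.03116513e-01, -3.12706983e+01,
       -6.33463170e-02,  3.32653080e-02,  6.26909741e-05]), 'tool_pos': array([ 0.23614347, -0.60563644,  0.22264021]), 'tool_rot': array([1.79989656e+02, 2.17924249e-03, 2.13041142e+01]), 'force': array([-0.05579516,  0.58456059, -0.55262303]), 'wrist_torque': array([-0.0242238 ,  0.01550397,  0.04125023]), 'grasp_force': 0.0, 'grip_width': 0.08708508129190325}
```

View pics/top0.png

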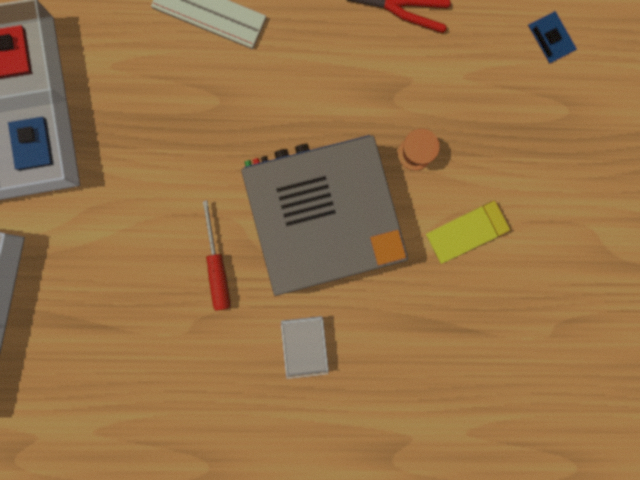

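View pics/scene0.png

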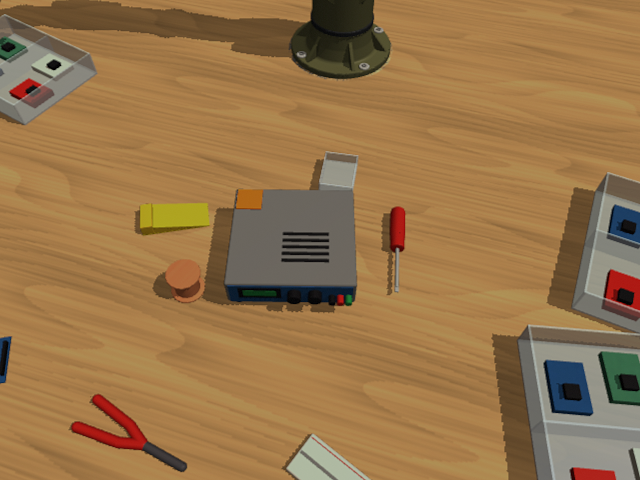

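The top view shows the supply at about (325,215), turned roughly 15°, with the pad at (389,248). The wedge is at (467,231) with its heel at upper right (500,218), the spool at (420,148), and the tray and driver on the far side. I'll fit the poses by silhouette in both cameras.

```bash
cat > fit.py <<'E'
from h import *
from scipy.optimize import minimize
SUP=np.array([[x,y,z] for x in(-.09,.09) for y in(-.095,.095) for z in(.014,.064)])
PAD=np.array([[x-.066,y-.071,z] for x in(-.02,.02) for y in(-.02,.02) for z in(.064,.067)])
WED=np.array([[x,y,z] for y in(-.025,.025) for x,z in((.055,0),(.055,.002),(-.055,0),(-.055,.022),(-.035,.022))])
def tf(M,p):
    c,s=np.cos(p[2]),np.sin(p[2]);return M@np.array([[c,s,0],[-s,c,0],[0,0,1]])+[p[0],p[1],0]
def sil(cal,P):
    m=np.zeros((480,640),np.uint8);h=cv2.convexHull(proj(cal,P).astype(np.float32))
    cv2.fillConvexPoly(m,np.round(h*16).astype(np.int32),1,cv2.LINE_8,4);return m>0
def fit(M,p0,views):
    def cost(p):
        s=0
        for cal,mk in views:
            q=sil(cal,tf(M,p));s+=1-(q&mk).sum()/(q|mk).sum()
        return s
    best=None
    for k in range(3):
        sm=np.array(p0)+np.array([[0,0,0],[.01,0,0],[0,.01,0],[0,0,.1]])*(.6**k)
        r=minimize(cost,p0,method='Nelder-Mead',options=dict(initial_simplex=sm,xatol=1e-5,fatol=1e-5,maxiter=300));p0=r.x
    return r.x,r.fun
def hsv(im,lo,hi): return cv2.inRange(cv2.cvtColor(im,cv2.COLOR_RGB2HSV),np.array(lo),np.array(hi))
def big(m):
    n,l,s,_=cv2.connectedComponentsWithStats(m);return l==1+np.argmax(s[1:,4])
def yellow(im): return big(hsv(im,(25,150,60),(34,255,255)))
E
python3 - <<'E'
from fit import *
V={c:(viewer.get_calibration(c),cv2.imread(f'pics/{c}0.png')[:,:,::-1].copy()) for c in('top','scene')}
for c,(cal,im) in V.items(): print(c,'yellow',yellow(im).sum())
for set_ in(('top',),('scene',),('top','scene')):
    print(set_,'wedge',fit(WED,[.55,-.14,np.radians(117)],[(V[c][0],yellow(V[c][1])) for c in set_]))
    ms=[]
    for c in set_:
        cal,im=V[c]; viewer.read_camera(c); a=masks_of(c,'supply')[0]['pixels']
        g=hsv(im,(0,0,40),(180,60,255))>0
        mk=(a|masks_of(c,'pad')[0]['pixels'])
        ms.append((cal,mk))
    x,f=fit(SUP,[.575,.075,np.radians(15.5)],ms);print('supply',x,np.degrees(x[2]),f)
    ps=[(V[c][0],big(hsv(V[c][1],(8,200,150),(18,255,255)))) for c in set_]; print('pad px',[p[1].sum() for p in ps])
    # pad-only centroid
    for c,(cal,mk) in zip(set_,ps):
        r,cc=np.nonzero(mk);print(c,'padc',onplane(cal,[cc.mean(),r.mean()],.067).round(4))
    for n,P in(('foot',[-.075,-.08,0]),('padtop',[-.066,-.071,.067])):print(n,tf(np.array([P]),x))
    for c in set_:
        cal,im=V[c];o=im[:,:,::-1].copy()
        for M,p,z in((SUP,x,0),):
            q=proj(cal,tf(M,p));cv2.polylines(o,[cv2.convexHull(q.astype(np.float32)).astype(int)],True,(255,255,0),1)
        cv2.imwrite(f'pics/fit_{c}.png',o)
a=cv2.imread('pics/fit_top.png')[110:310,220:520];b=cv2.imread('pics/fit_scene.png')[150:350,110:410]
cv2.imwrite('pics/fit.png',cv2.resize(np.vstack([a,b]),None,fx=1.5,fy=1.5))
E
```

```text
top yellow 2584
scene yellow 1329
('top',) wedge (array([ 0.55006624, -0.13911007,  2.04852733]), np.float64(0.05382643720248992))Traceback (most recent call last):
  File "<stdin>", line 8, in <module>
IndexError: list index out of range
```

```bash
python3 - <<'E'
from fit import *
V={c:(viewer.get_calibration(c),cv2.imread(f'pics/{c}0.png')[:,:,::-1].copy()) for c in('top','scene')}
S={}
for c in V:
    def get(t):
        for _ in range(5):
            viewer.read_camera(c);r=masks_of(c,t)
            if r and r[0]['conf']>.5:return r[0]['pixels']
    S[c]=get('supply')|big(hsv(V[c][1],(5,200,100),(20,255,255))) if 1 else 0
for set_ in(('top',),('scene',),('top','scene')):
    w,f=fit(WED,[.55,-.14,2.05],[(V[c][0],yellow(V[c][1])) for c in set_]);print(set_,'wedge',w.round(4),np.degrees(w[2]),f)
    x,f=fit(SUP,[.575,.075,np.radians(15.5)],[(V[c][0],S[c]) for c in set_]);print('supply',x.round(4),np.degrees(x[2]),f)
    for n,P in(('foot',[-.075,-.08,0]),('padtop',[-.066,-.071,.067])):print(n,tf(np.array([P]),x).round(4))
for c in V:
    p=masks_of(c,'pad');p=[q for q in p if q['conf']>.5]
    if p: r,cc=np.nonzero(p[0]['pixels']);print(c,'padc',onplane(V[c][0],[cc.mean(),r.mean()],.067).round(4))
    cal,im=V[c];o=im[:,:,::-1].copy()
    for M,p in((SUP,x),(PAD,x),(WED,w)):
        q=proj(cal,tf(M,p));cv2.polylines(o,[cv2.convexHull(q.astype(np.float32)).astype(int)],True,(255,255,0),1)
    cv2.imwrite(f'pics/fit_{c}.png',o)
a=cv2.imread('pics/fit_top.png')[110:310,220:520];b=cv2.imread('pics/fit_scene.png')[150:350,110:410]
cv2.imwrite('pics/fit.png',cv2.resize(np.vstack([a,b]),None,fx=1.5,fy=1.5))
E
```

```text
('top',) wedge [ 0.5501 -0.1391  2.0239] 115.9592186844665 0.05976676384839652
supply [ 0.5727 -0.0543  0.8139] 46.63587385317772 0.92193968066233
foot [[ 0.5794 -0.1638  0.    ]]
padtop [[ 0.579  -0.1511  0.067 ]]
('scene',) wedge [ 0.5501 -0.1404  2.0502] 117.46576079326039 0.3364952571143285
supply [0.5688 0.0746 0.2611] 14.96166674547734 0.028900940481911164
foot [[ 0.517  -0.0221  0.    ]]
padtop [[ 0.5234 -0.0111  0.067 ]]
('top', 'scene') wedge [ 0.5502 -0.1394  2.0468] 117.27068196914637 0.3942730873265594
supply [0.5687 0.0742 0.2646] 15.161251299857682 1.017586329703848
foot [[ 0.5172 -0.0226  0.    ]]
padtop [[ 0.5236 -0.0116  0.067 ]]
top padc [ 0.5216 -0.0107  0.067 ]
scene padc [ 0.5242 -0.011   0.067 ]
```

View pics/fit.png

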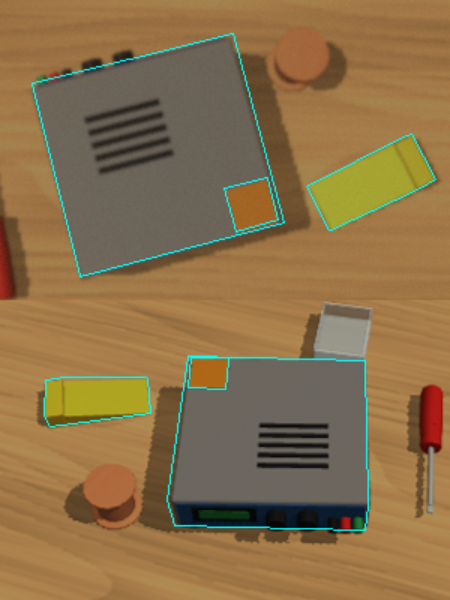

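The fit overlays match both cameras well: foot (0.517,-0.0225), pad top (0.5235,-0.011), and wedge (0.550,-0.1395) with yaw 117°. Next I'll move above the pad with the fingers shut.

Request:
apply_moves(moves=[[0.8,-0.75,0,0,0,0,0],[0.8,-0.75,0,0,0,0,0],[0.8,-0.75,0,0,0,0,0],[0.8,-0.75,0,0,0,0,0],[0.8,-0.75,0,0,0,0,0]], grip_force=20)

```text
time_s: 1.6
tool_pos: [0.3339, -0.4026, 0.223]
tool_rot: [-180.0, -0.1, 21.7]
force: [-0.5, -0.3, 0.7]
grip_width: 0.0552
grasp_force: 0.0
```

Request:
apply_moves(moves=[[0.8,-0.75,0,0,0,0,0],[0.8,-0.75,0,0,0,0,0],[0.8,-0.75,0,0,0,0,0],[0.8,-0.75,0,0,0,0,0],[0.8,-0.75,0,0,0,0,0]])

```text
time_s: 2.1
tool_pos: [0.4275, -0.2044, 0.2231]
tool_rot: [180.0, -0.1, 21.7]
force: [-0.4, -0.9, 0.3]
grip_width: 0.015
grasp_force: 0.0
```

Request:
apply_moves(moves=[[0.8,-0.75,0.45,0,0,-1,0],[0.8,-0.75,0.45,0,0,-1,0],[0.8,-0.75,0.45,0,0,-1,0],[0.8,-0.75,0.45,0,0,-1,0],[0.8,-0.75,0.45,0,0,-1,0],[0.8,-0.75,0.45,0,0,-1,0],[0.8,-0.75,0.45,0,0,-1,0],[0.8,-0.75,0.45,0,0,-1,0],[0.8,-0.75,0.45,0,0,-1,0],[0.8,-0.75,0.45,0,0,-1,0],[0.8,-0.75,0.45,0,0,-1,0],[0.8,-0.75,0.45,0,0,-1,0]])

```text
time_s: 3.3
tool_pos: [0.5199, -0.0121, 0.1326]
tool_rot: [180.0, 0.0, 107.0]
force: [0.6, 0.4, 0.4]
grip_width: 0.0006
grasp_force: 0.0
```

Request:
apply_moves(moves=[[0,0.018,0.15,0,0,0,0],[0,0.018,0.25,0,0,0,0],[0,0.018,0.3,0,0,0,0],[0,0.018,0.32,0,0,0,0],[0,0.018,0.335,0,0,0,0],[0,0.018,0.35,0,0,0,0],[0,0.018,0.35,0,0,0,0]])

```text
time_s: 4.0
tool_pos: [0.5239, -0.0111, 0.063]
tool_rot: [179.9, 0.0, 107.2]
force: [-0.5, -0.2, 1.3]
grip_width: 0.0002
grasp_force: 0.7
```

Request:
apply_moves(moves=[[0,0,0.005,0,0,0,0],[0,0,0.01,0,0,0,0],[0,0,0.015,0,0,0,0],[0,0,0.015,0,0,0,0]])

```text
time_s: 4.4
tool_pos: [0.5239, -0.0113, 0.0623]
tool_rot: [-180.0, 0.1, 107.2]
force: [-7.5, -1.1, 18.6]
grip_width: 0.0003
grasp_force: 9.3
```

Request:
apply_moves(moves=[[0,0,-0.1,0,0,0,0.2],[0,0,-0.3,0,0,0,0.2],[-0.25,0,-0.3,0,0,0,0.2],[-0.5,0,-0.3,0,0,0,0.2],[-0.75,0,-0.3,0,0,-0.115,0.2],[-1,0,-0.3,0,0,-0.115,0.2],[-1,0,-0.3,0,0,-0.115,0.2],[-1,0,-0.3,0,0,-0.115,0.2]])

```text
time_s: 5.2
tool_pos: [0.5825, -0.2032, 0.1191]
tool_rot: [180.0, -0.1, 116.9]
force: [0.3, 1.5, 0.5]
grip_width: 0.0174
grasp_force: 0.0
```

```bash
cat > look.py <<'E'
from fit import *
import sys
n=sys.argv[1];w0=[float(v) for v in sys.argv[2:5]]; cams=sys.argv[5:] or ['top','scene']
o=env.get_obs();print(o['time_s'],o['tool_pos'].round(4),o['tool_rot'].round(1),o['force'].round(1),o['grip_width'])
F=np.array([.517,-.0225])
for c in cams:
    cal=viewer.get_calibration(c);im=viewer.read_camera(c);cv2.imwrite(f'pics/{c}{n}.png',im[:,:,::-1])
    m=yellow(im);x,f=fit(WED,[w0[0],w0[1],np.radians(w0[2])],[(cal,m)])
    k,s=np.cos(x[2]),np.sin(x[2]);d=F-x[:2]
    print(c,m.sum(),'wedge',x[:2].round(4),np.degrees(x[2]).round(1),round(f,3),'foot in wedge',(k*d[0]+s*d[1]).round(4),(-s*d[0]+k*d[1]).round(4),'rear',(x[:2]-.055*np.array([k,s])).round(4))
E
python3 look.py 1 .55 -.14 117
```

```text
5.2 [ 0.5825 -0.2032  0.1191] [ 1.800e+02 -1.000e-01  1.169e+02] [0.3 1.5 0.5] 0.01736277228049182
top 2582 wedge [ 0.5502 -0.1376] 117.3 0.057 foot in wedge 0.1175 -0.0233 rear [ 0.5753 -0.1865]
scene 1328 wedge [ 0.5469 -0.129 ] 117.8 0.335 foot in wedge 0.1081 -0.0232 rear [ 0.5725 -0.1777]
```

Request:
apply_moves(moves=[[-0.05,0,0,0,0,0,0.2],[-0.05,0,0.25,0,0,0,0.2],[-0.05,0,0.45,0,0,0,0.2],[-0.05,0,0.54,0,0,0,0.2],[-0.05,0,0.545,0,0,0,0.2],[-0.05,0,0.545,0,0,0,0.2],[-0.05,0,0.545,0,0,0,0.2]])

```text
time_s: 6.0
tool_pos: [0.5892, -0.2111, 0.013]
tool_rot: [179.8, 0.2, 117.1]
force: [-0.4, 0.5, 0.1]
grip_width: 0.0176
grasp_force: 0.0
```

Request:
apply_moves(moves=[[0.03,0,0,0,0,0,0.2],[0.06,0,0,0,0,0,0.2],[0.075,0,0,0,0,0,0.2],[0.09,0,0,0,0,0,0.2],[0.105,0,0,0,0,0.005,0.2],[0.12,0,0,0,0,0.012,0.2],[0.14,0.001,0,0,0,0.021,0.2],[0.165,0.002,0,0,0,0.032,0.2],[0.19,0.003,0,0,0,0.042,0.2],[0.215,0.005,0,0,0,0.053,0.2],[0.215,0.005,0,0,0,0.053,0.2]])

```text
time_s: 7.1
tool_pos: [0.5681, -0.1708, 0.0104]
tool_rot: [-180.0, -0.0, 112.6]
force: [-0.7, 0.7, 0.2]
grip_width: 0.0173
grasp_force: 0.0
```

```bash
python3 look.py 2 .538 -.117 113 top; python3 -c "
import cv2;cv2.imwrite('pics/c2.png',cv2.resize(cv2.imread('pics/top2.png')[120:320,220:560],None,fx=2,fy=2))"
```

```text
7.1 [ 0.5681 -0.1708  0.0104] [-180.    -0.   112.6] [-0.7  0.7  0.2] 0.017301063327827874
top 2213 wedge [ 0.5413 -0.1089] 112.3 0.19 foot in wedge 0.0892 -0.0103 rear [ 0.5622 -0.1598]
```

View pics/c2.png

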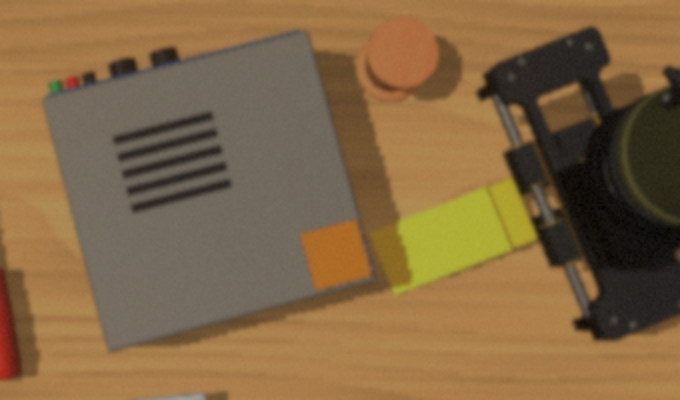

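The wedge is following the fingers and turning. It now points at the corner with its thin end (about 375,250) at the supply's edge, so I'll continue the arc.

Request:
apply_moves(moves=[[0.02,0,0,0,0,0.008,0.2],[0.04,0.001,0,0,0,0.016,0.2],[0.06,0.002,0,0,0,0.024,0.2],[0.08,0.003,0,0,0,0.032,0.2],[0.1,0.004,0,0,0,0.04,0.2],[0.125,0.005,0,0,0,0.049,0.2],[0.15,0.007,0,0,0,0.049,0.2],[0.165,0.008,0,0,0,0.049,0.2],[0.175,0.009,0,0,0,0.049,0.2],[0.175,0.009,0,0,0,0.049,0.2]])

```text
time_s: 8.15
tool_pos: [0.5566, -0.1387, 0.0106]
tool_rot: [180.0, -0.0, 108.4]
force: [0.6, 0.6, 0.1]
grip_width: 0.0174
grasp_force: 0.0
```

```bash
python3 - <<'E'
from h import *
o=env.get_obs();p=o['tool_pos'];a=np.radians(o['tool_rot'][2]);k,s=np.cos(a),np.sin(a)
d=np.array([.517,-.0225])-p[:2]
print(p,o['tool_rot'],o['force'],'foot in wedge x',k*d[0]+s*d[1]-.0095-.055,'y',-s*d[0]+k*d[1])
E
```

```text
[ 0.55661821 -0.13870593  0.01059444] [ 1.79997979e+02 -8.35331153e-04  1.08388531e+02] [0.60495984 0.56052999 0.08043571] foot in wedge x 0.05827028440950358 y 0.000937054665466841
```

Request:
apply_moves(moves=[[0.015,0,0,0,0,0,0.2],[0.03,0,0,0,0,0,0.2],[0.045,0,0,0,0,0,0.2],[0.05,0,0,0,0,0,0.2],[0.05,0,0,0,0,0,0.2]])

```text
time_s: 8.65
tool_pos: [0.5534, -0.1293, 0.0105]
tool_rot: [-180.0, -0.0, 108.4]
force: [0.2, -0.7, -0.0]
grip_width: 0.0174
grasp_force: 0.0
```

Request:
apply_moves(moves=[[0.005,0,0,0,0,0,0.2],[0.01,0,0,0,0,0,0.2],[0.01,0,0,0,0,0,0.2]])

```text
time_s: 8.95
tool_pos: [0.5528, -0.1276, 0.0105]
tool_rot: [-180.0, -0.0, 108.4]
force: [0.9, 0.1, -0.7]
grip_width: 0.017
grasp_force: 0.0
```

Request:
apply_moves(moves=[[0.005,0,0,0,0,0,0.2],[0.01,0,0,0,0,0,0.2],[0.01,0,0,0,0,0,0.2]])

```text
time_s: 9.25
tool_pos: [0.5521, -0.1256, 0.0105]
tool_rot: [-180.0, -0.0, 108.4]
force: [0.1, -0.6, 1.0]
grip_width: 0.0176
grasp_force: 0.0
```

Request:
apply_moves(moves=[[0.005,0,0,0,0,0,0.2],[0.01,0,0,0,0,0,0.2],[0.01,0,0,0,0,0,0.2]])

```text
time_s: 9.55
tool_pos: [0.5515, -0.1237, 0.0105]
tool_rot: [-180.0, -0.0, 108.4]
force: [-0.0, 0.5, 0.3]
grip_width: 0.0176
grasp_force: 0.0
```

Request:
apply_moves(moves=[[0.005,0,0,0,0,0,0.2],[0.01,0,0,0,0,0,0.2],[0.01,0,0,0,0,0,0.2]])

```text
time_s: 9.85
tool_pos: [0.551, -0.1221, 0.0106]
tool_rot: [180.0, 0.0, 108.4]
force: [0.1, -0.7, -0.2]
grip_width: 0.0172
grasp_force: 0.4
```

Request:
apply_moves(moves=[[0.005,0,0,0,0,0,0.2],[0.01,0,0,0,0,0,0.2],[0.01,0,0,0,0,0,0.2]])

```text
time_s: 10.15
tool_pos: [0.5507, -0.1212, 0.0108]
tool_rot: [180.0, 0.1, 108.3]
force: [0.6, -3.5, -0.1]
grip_width: 0.0175
grasp_force: 2.1
```

Request:
apply_moves(moves=[[0.005,0,0,0,0,0,0.2],[0.01,0,0,0,0,0,0.2],[0.01,0,0,0,0,0,0.2]])

```text
time_s: 10.45
tool_pos: [0.5505, -0.1207, 0.011]
tool_rot: [179.9, 0.2, 108.3]
force: [2.4, -7.3, -0.6]
grip_width: 0.0173
grasp_force: 3.5
```

The wedge has met the foot, with about 7.6 N of resistance. I'll back off, shut the fingers and test the pad.

Request:
apply_moves(moves=[[-0.05,0,0,0,0,0,0.2],[-0.2,0,0,0,0,0,0.2],[-0.2,0,-0.2,0,0,0,0],[-0.2,0,-0.45,0,0,0,0],[-0.1,0.044,-0.6,0,0,0,0],[0.1,0.044,-0.6,0,0,0,0],[0.3,0.044,-0.6,0,0,0,0],[0.5,0.044,-0.6,0,0,0,0],[0.545,0.044,-0.5,0,0,0,0],[0.545,0.044,-0.4,0,0,0,0],[0.545,0.044,-0.4,0,0,0,0],[0.545,0.044,-0.4,0,0,0,0]])

```text
time_s: 11.65
tool_pos: [0.5234, -0.0116, 0.0905]
tool_rot: [-179.9, -0.1, 108.4]
force: [0.4, -0.1, 0.5]
grip_width: 0.0004
grasp_force: 0.0
```

```bash
python3 look.py 3 .527 -.057 108 scene; python3 -c "
import cv2;cv2.imwrite('pics/c3.png',cv2.resize(cv2.imread('pics/scene3.png')[130:330,100:400],None,fx=2.5,fy=2.5))"
```

```text
11.65 [ 0.5234 -0.0116  0.0905] [-1.799e+02 -1.000e-01  1.084e+02] [ 0.4 -0.1  0.5] 0.0004002866906618971
scene 104 wedge [ 0.4966 -0.0863] 209.7 0.932 foot in wedge -0.0494 -0.0453 rear [ 0.5443 -0.059 ]
```

View pics/c3.png

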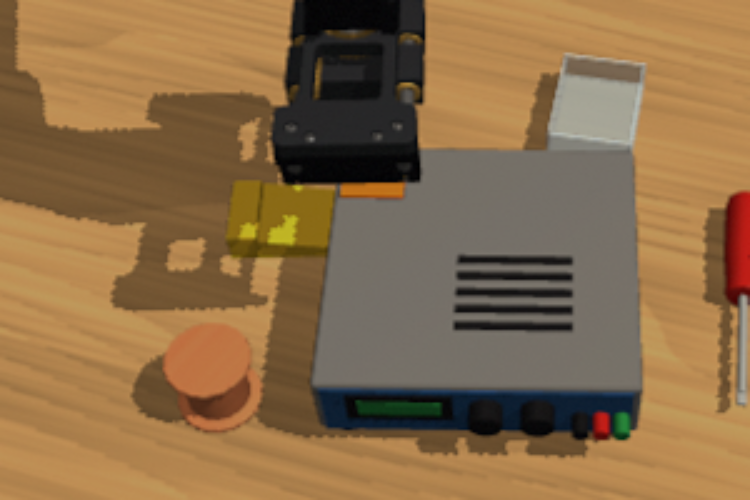

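The wedge sits under the corner and the supply looks unmoved. Now I'll press the pad to test it.

Request:
apply_moves(moves=[[0,0,0.06,0,0,0,0],[0,0,0.1,0,0,0,0],[0,0,0.11,0,0,0,0],[0,0,0.115,0,0,0,0],[0,0,0.12,0,0,0,0],[0,0,0.12,0,0,0,0]])

```text
time_s: 12.3
tool_pos: [0.5229, -0.0123, 0.0674]
tool_rot: [-179.9, 0.0, 108.4]
force: [-5.0, -0.4, 8.8]
grip_width: 0.0003
grasp_force: 4.6
```

Request:
apply_moves(moves=[[0,0,0.003,0,0,0,0],[0,0,0.005,0,0,0,0],[0,0,0.005,0,0,0,0]])

```text
time_s: 12.6
tool_pos: [0.5228, -0.0123, 0.0672]
tool_rot: [-179.8, 0.0, 108.4]
force: [-8.0, -0.9, 15.5]
grip_width: 0.0006
grasp_force: 7.7
```

Request:
apply_moves(moves=[[0,-0.003,-0.001,0,0,0,0],[0,-0.005,-0.002,0,0,0,0],[0,-0.005,-0.002,0,0,0,0],[0,-0.005,-0.002,0,0,0,0],[0,-0.005,-0.002,0,0,0,0],[0,-0.005,-0.002,0,0,0,0],[0,-0.005,-0.002,0,0,0,0],[0,-0.005,-0.002,0,0,0,0],[0,-0.005,-0.002,0,0,0,0],[0,-0.005,-0.002,0,0,0,0]])

```text
time_s: 13.6
tool_pos: [0.5229, -0.0123, 0.0673]
tool_rot: [-180.0, 0.0, 108.4]
force: [-4.6, 0.1, 10.3]
grip_width: 0.0004
grasp_force: 5.1
```

```bash
python3 - <<'E'
from fit import *
c='scene';cal=viewer.get_calibration(c)
for i in range(4):
    im=viewer.read_camera(c);r=masks_of(c,'supply')
    if r and r[0]['conf']>.5:
        m=r[0]['pixels']
        vis=[(cal,m)];x,f=fit(SUP,[.5688,.0746,.2611],vis);print(x,f);break
o=env.get_obs();print(o['time_s'],o['tool_pos'],o['force'])
cv2.imwrite('pics/c4.png',cv2.resize(im[130:330,100:400,::-1],None,fx=2.5,fy=2.5))
E
```

```text
[0.56874067 0.07506772 0.25974703] 0.07827936333699237
13.7 [ 0.52284331 -0.01229682  0.06727965] [-4.85397235 -0.36065926  9.83408886]
```

View pics/c4.png

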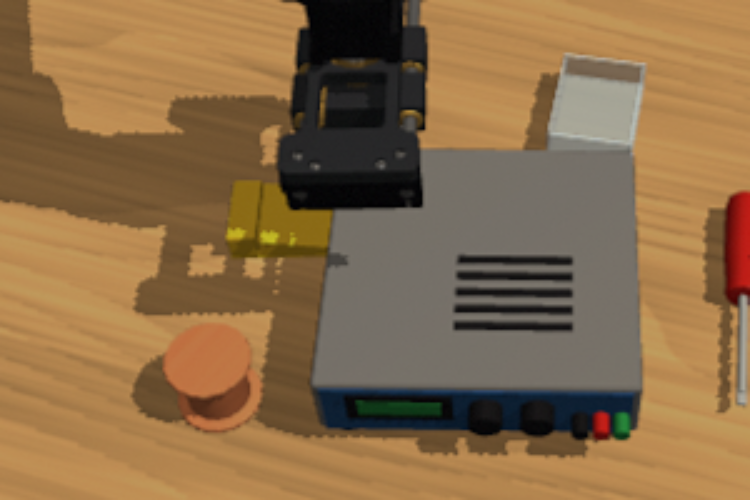

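The pad holds about 10 N without sinking, and the wedge and supply haven't moved in the picture. Handing in.

```bash
python3 -c "
from cell import env
print(env.sign_off())"
```

```text
the job is handed in; nothing more can be done
None
```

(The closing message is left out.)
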